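# Get the hemmed-in punch out of the rack

### The job

I need the squat punch from the middle of the storage rack, but its two neighbours leave no room for fingers: stand the tall and the round punch aside on the rubber mat, then lift the squat punch out and set it down flat in the pocket of the setting plate, its long side along the pocket's long side. Only then stand the tall and the round punch back on the rack, upright and square to it, each in the place it came from. Never let a punch tip over, and leave the hex key and the brush where they lie.

Things in the scene. Friction and masses are not known exactly. Their poses are not given: they have to be found in the camera images.
- tall_center (a point): centre (half-way up the body) of the tall punch: a loose grey steel block, square, 35 x 35 mm, 55 mm high with a 3 mm high button on top, 0.47 kg; it stands at one end of the rack. x and y are normal to its flats, z is up. Its underside is 27.5 mm below this point.
- round_center (a point): centre (half-way up the body) of the round punch: a loose steel cylinder of 36 mm diameter, 46 mm high, with a 16 mm wide, 6 mm high spigot on top, 0.38 kg; it stands at the other end of the rack. z is up. Its underside is 23 mm below this point.
- squat_center (a point): centre (half-way up the body) of the squat punch: a loose grey steel block 32 mm wide (x) by 50 mm long (y), 40 mm high with a 3 mm high button on top, 0.45 kg; it stands in the middle of the rack, its width x along the row. Its underside is 20 mm below this point.
- rack_center (a point): middle of the top face of the storage rack: fixed, dark, 74 (x) x 134 (y) mm, 8 mm high, z up. Three places in a row along y, at -42, 0, +42 mm; punches stand about 8 mm apart. Grey cheeks fore and aft of the middle place (26 mm wide along y, x = +-27.5 to 35.5 mm, 30 mm above this point): the squat punch can be gripped only along y, once its neighbours are gone; those are gripped along x.
- pocket (a point): centre of the pocket's floor in the setting plate: a fixed grey plate 86 (x) x 104 (y) mm, with a rectangular pocket 50 mm (x) by 68 mm (y, the long side), 5 mm deep; the floor is 6 mm above the bench. z is up.
- mat_center (a point): centre of the top of the black rubber mat, the side area: fixed, 90 (x) x 140 (y) mm, 3 mm thick, empty at the start. z is up. Beware: beyond the work a tall press stands to the right, its head from 0.1 m up with the nearest corner near x = 0.70, y = 0.05 m in the room; swing the arm in on the robot's own side of it.
- hex_center (a point): middle of the long arm of a dark L-shaped hex key lying flat on the bench, 26 x 80 x 5 mm (long arm along y); loose, to be left where it lies.
- brush_center (a point): middle of a black brush lying flat on the bench, 28 x 157 x 10 mm (long along y); loose, to be left where it lies.
There are look-alikes about, which are no part of the job. What is shaped like the part that bears round_center but red is not meant.

How it is judged:
By the outcome, as a careful person would: the job done as asked, in the order asked, and still so for the second after the job is handed in, with the robot touching nothing.
It also fails if it takes over 128 s, if anything falls off the work surface, if the arm or the gripper's body presses on something with over 40 N, if the wrist force passes 120 N, or if a joint passes its speed limit or range.

### The arm

A 6-joint arm with a two-finger parallel gripper is mounted at the origin on a cart in front of the work surface, level with it; the furniture and walls round the work are solid. World frame = base frame: x ahead of the robot, y to its left, z up, the work surface at z = 0. Lengths are in m, angles in rad, forces in N, time in s.
With the tool pointing down it reaches from about 0.35 to 0.775 m from the base axis. Payload 7.3 kg.
Tool frame: the origin (TCP) lies at the very end of the fingers, on their centre line; the grasp point (between the pads) lies 19 mm behind it; z points along the fingers, y is the line along which they close (so a half turn about z gives the same grasp; the last joint's range is limited). The gripper opens to 92 mm and grips with 3 to 60 N. Pads are 19 mm wide; open, the fingers measure 130 mm over their backs; the gripper's body (75 mm by 190 mm) begins 47 mm behind the grasp point.
Start: joints at [-1.373, 0.342, 1.524, -0, 1.275, -0.146], TCP at [0.177, -0.494, 0.227] pointing down, gripper open.
Joint ranges: [-2.53, 2.53], [-0.77, 2.02], [0.04, 2.7], [-1, 4.14], [0.28, 2.66], [-3.11, 3.11]. Speed limits (rad/s): [2.57, 2.57, 3.14, 3.14, 3.14, 3.14].

### API

Orientations are given as [roll, pitch, yaw] about the fixed x, y, z axes, in that order (R = Rz(yaw) Ry(pitch) Rx(roll)).
In Python, from cell import robot gives the robot as it stands. The module is installed in compiled form; this text tells all that it offers.
- The arm moves only by the tool arm_command, never from a script. Its argument "moves" is a list of rows, each a list of 3 entries, a list of its own where there are three numbers: the shift along the tool's x, y, z in m, then the turn, a rotation vector about the tool's x, y, z in rad, then the finger opening in m, from 0 to 0.0918. In form: [[[dx, dy, dz], [ax, ay, az], claw], ...]. A call has exactly 5 rows; each row is the pose to reach, as a shift and turn from the pose commanded when the call began, along the tool's axes at that moment; what a row does not reach only later rows make up. A row lasts 1/10 s, in which the tool goes at most 50 mm and 8.59 degrees, less where a joint would pass 70% of its speed; a pose out of reach is approached as far as the arm can. A call with a gripper value outside its range is refused whole. The fingers move at their own pace and stop on an object; "squeeze" is the grip in N (left out, the last holds). Time passes only in rows, so rows that repeat a pose let the fingers close, or fill a call up. It gives the time, the measured TCP pose, the force, the opening and the grip force at its end, in the units of the state.
- robot.observe(): the state, without advancing time (a new reading comes with each control period).
- robot.read_camera(name): name is "side" or "top" or "wrist"; returns the picture (400x640x3 uint8, red, green, blue); there is no depth.
- robot.camera_model(name): a dict with "fx", "fy", "cx", "cy" (pixels), "R" (3x3) and "t" (3): a world point X has camera coordinates R X + t. Camera axes: x right, y down, z forward; pixel columns grow to the right and rows downward; lengths in m; the calibration is good to about 2 mm. A picture is of the moment at which its call begins: read the wrist's pose just before it. camera_model takes no time and is no camera call; for the wrist camera it gives the pose at the moment of the call.
- robot.hand_in(): hands the job in; it is judged then, once.
The state is a dict: "time": time; "qpos": joint angles; "qvel": joint speeds; "joint_efforts": joint torques, N m; "tool_pos": TCP position; "tool_rot": TCP orientation; "contact_force": force on the tool from outside, world axes, zero at the start; "torque": the same for the moment, N m; "opening": finger opening in m; "grip_force": force on a finger pad.
Only numpy, scipy, OpenCV 4.12 (cv2) and the standard library are available. Lean on these libraries where they do the work, as an engineer would, in place of code of your own. Each camera call takes 0.05 s, during which the arm holds its last target. There are 200 camera calls.

## Working session

There is one attempt and no reset: what is moved stays moved. The work goes in short steps, Python scripts to look and compute and a tool call to move; the robot and the scene stay as the last step left them, time stands still between calls to the robot, and variables do not carry over. Pictures are saved under pics/ and viewed, at most 14 in all, crops included, and the job is handed in when it is done.

Besides the shell and the picture viewer there is one more tool, called after "Request:" by a JSON object that holds its "api" and its "payload", one argument or row to a line. arm_command: Moves the arm, as the interface text tells. Its arguments: {"type":"object","properties":{"moves":{"type":"array"},"squeeze":{"type":"number"}},"required":["moves"]}

```bash
mkdir -p pics; python3 - <<'E'
from cell import robot
import cv2
s=robot.observe(); print(s)
for n in("side","top"):
    im=robot.read_camera(n); cv2.imwrite(f"pics/{n}0.png",im[:,:,::-1]); m=robot.camera_model(n); print(n,m)
E
```

```text
{'time': 0.0, 'qpos': array([-1.37295751e+00,  3.42709787e-01,  1.52505465e+00, -1.33802650e-05,
        1.27539986e+00, -1.46004554e-01]), 'qvel': array([-0.00088704,  0.00078689, -0.0013398 , -0.00117166, -0.00140207,
       -0.00053735]), 'joint_efforts': array([-9.75876719e-04, -4.31244242e+01, -2.44223642e+01,  7.18094129e-02,
        5.58630866e-02, -1.15667140e-04]), 'tool_pos': array([ 0.17691184, -0.49384194,  0.22603855]), 'tool_rot': array([-3.14003587e+00, -2.15994123e-04,  3.43847104e-01]), 'contact_force': array([ 0.75936911, -0.45731268, -0.64782908]), 'torque': array([-0.07239976, -0.00605691, -0.01876294]), 'grip_force': 0.0, 'opening': 0.09179148756234494}
side {'fx': 424.2193053513077, 'fy': 424.2193053513077, 'cx': 317.54501076116935, 'cy': 200.33060629087393, 'R': array([[-0.97407188,  0.22599454, -0.01050892],
       [ 0.17760955,  0.73510045, -0.65427989],
       [-0.14013857, -0.63918213, -0.75617947]]), 't': array([ 0.38986477, -0.17994414,  1.09634595])}
top {'fx': 455.94864307953236, 'fy': 455.94864307953236, 'cx': 314.6680397655814, 'cy': 199.17247185709476, 'R': array([[-0.01571612, -0.99970926, -0.01828662],
       [-0.9910994 ,  0.01799352, -0.13190227],
       [ 0.13219296,  0.01605087, -0.99109404]]), 't': array([0.21110109, 0.46175536, 0.86493192])}
```

View pics/top0.png

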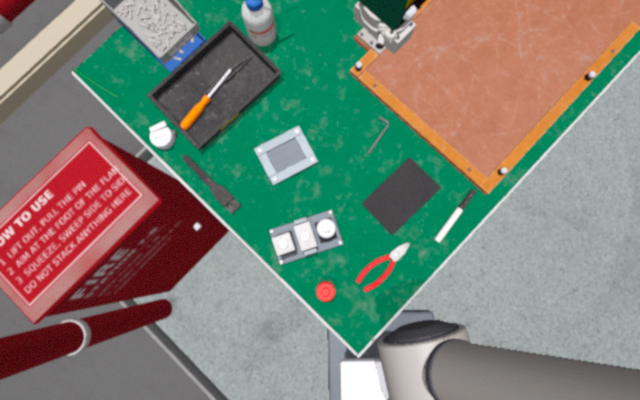

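View pics/side0.png

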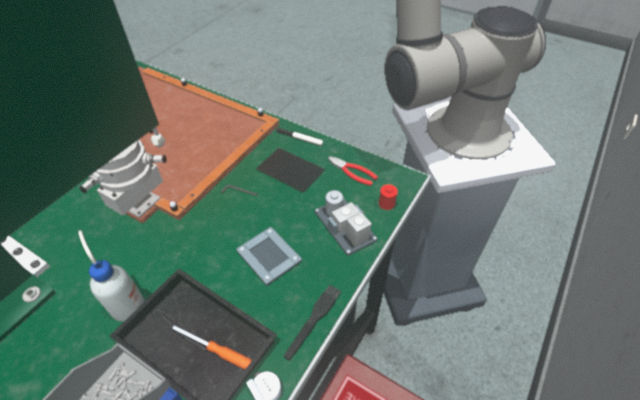

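The top view shows the rack at about (306,237): the tall punch (283,243) on the left, squat in the middle, round (326,228) on the right. The plate is at (286,154), the mat at (402,195), the hex key at (378,135) and the brush at (212,183). I'll enlarge this.

```bash
python3 - <<'E'
import cv2
im=cv2.imread("pics/top0.png")
a=cv2.resize(im[120:270,245:445],None,fx=4,fy=4,interpolation=cv2.INTER_CUBIC)
cv2.imwrite("pics/c1.png",a)
im=cv2.imread("pics/side0.png")
a=cv2.resize(im[140:290,230:400],None,fx=4,fy=4,interpolation=cv2.INTER_CUBIC)
cv2.imwrite("pics/c2.png",a)
E
```

```text
(no output)
```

View pics/c1.png

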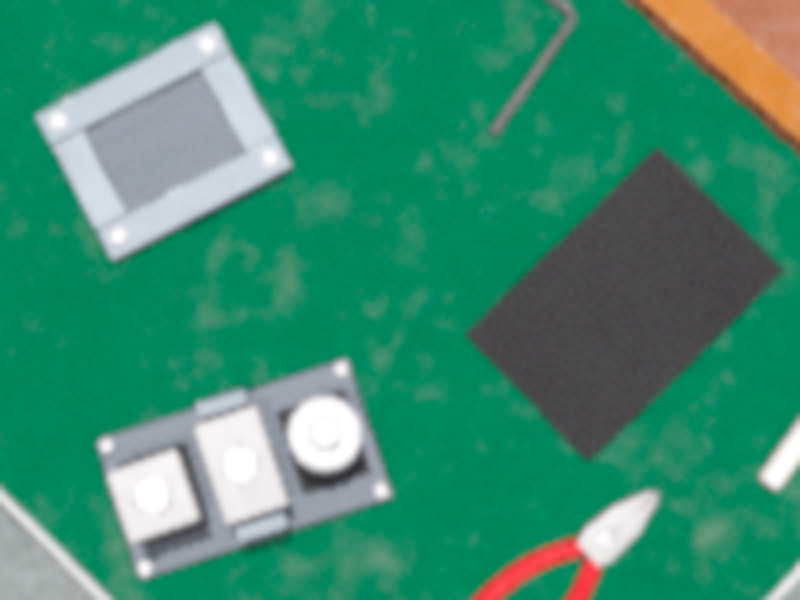

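View pics/c2.png

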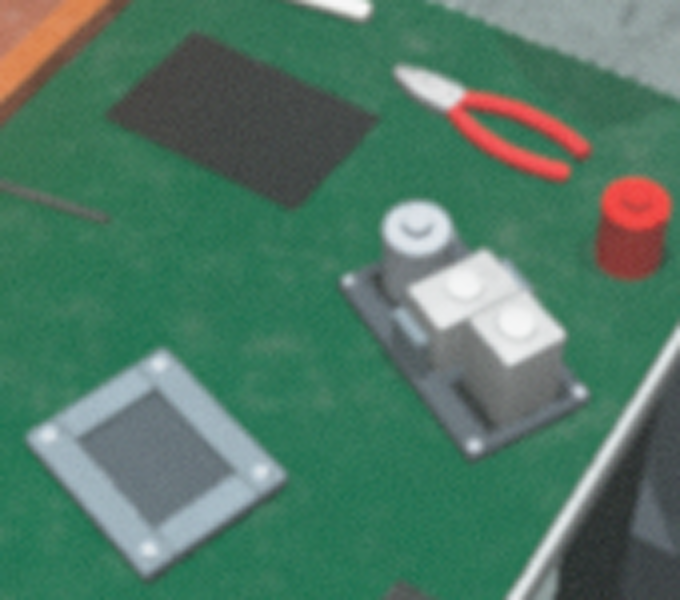

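Crop c1 gives rack corners (98,438),(347,358),(394,494),(143,579), plate corners (36,117),(216,22),(294,165),(113,261) and mat corners (657,150),(782,268),(589,459),(470,335). The buttons are tall (152,495), squat (240,463) and round (323,430). c2 shows the same layout, with the red look-alike off at (632,225).

```bash
cat > h.py <<'E'
import numpy as np, cv2
from scipy.spatial.transform import Rotation as Ro
from cell import robot
def ray(m,uv,z):
    R,t=np.array(m["R"]),np.array(m["t"])
    d=R.T@np.array([(uv[0]-m["cx"])/m["fx"],(uv[1]-m["cy"])/m["fy"],1]); c=-R.T@t
    return c+d*(z-c[2])/d[2]
def pose():
    s=robot.observe(); return s,np.array(s["tool_pos"]),Ro.from_euler("xyz",s["tool_rot"])
def togo(xy,yaw,z):
    "shift in tool axes and turn (rotvec in tool axes) to a down pose; yaw = world angle of tool y (closing line)"
    s,p,R=pose(); best=None
    for k in (0,np.pi):
        a=yaw+k; y=np.array([np.cos(a),np.sin(a),0]); zz=np.array([0,0,-1.]); G=Ro.from_matrix(np.c_[np.cross(y,zz),y,zz])
        r=(R.inv()*G).as_rotvec()
        print("shift",np.round(R.inv().apply(np.r_[xy,z]-p),4),"turn",np.round(r,3),"q6",round(s["qpos"][5],2))
E
python3 - <<'E'
from h import *
m=robot.camera_model("top")
W=lambda p,z,s=4,o=(245,120):ray(m,((p[0]+.5)/s-.5+o[0],(p[1]+.5)/s-.5+o[1]),z)
def rect(n,P,z):
    Q=np.array([W(p,z) for p in P]); c=Q.mean(0); e=[Q[(i+1)%4]-Q[i] for i in range(4)]
    print(n,c.round(4),[(round(np.linalg.norm(v),4),round(np.degrees(np.arctan2(v[1],v[0])),1)) for v in e]); return c
rect("rack",[(98,438),(347,358),(394,494),(143,579)],.008)
rect("plate",[(36,117),(216,22),(294,165),(113,261)],.011)
rect("mat",[(657,150),(782,268),(589,459),(470,335)],.003)
for n,p,z in(("tall",(152,495),.066),("squat",(240,463),.051),("round",(323,430),.06)): print(n,W(p,z).round(4))
for n,p in(("pliers tip",(655,492)),("pliers joint",(590,540)),("knife",(775,485)),("hex end",(495,132)),("hexcorner",(573,14)),("red",(320,690)),("edgeL",(0,490)),("edge",(110,600))): print(n,W(p,0).round(3))
m=robot.camera_model("side")
W=lambda p,z,s=4,o=(230,140):ray(m,((p[0]+.5)/s-.5+o[0],(p[1]+.5)/s-.5+o[1]),z)
for n,p,z in(("tall",(517,322),.066),("squat",(466,283),.051),("round",(418,228),.06)): print(n,W(p,z).round(4))
rect("plate",[(28,436),(163,348),(287,474),(148,578)],.011)
E
```

```text
rack [0.3938 0.2221 0.008 ] [(np.float64(0.1315), np.float64(-73.1)), (np.float64(0.0721), np.float64(-162.2)), (np.float64(0.1318), np.float64(107.7)), (np.float64(0.0739), np.float64(17.5))]
plate [0.5607 0.2612 0.011 ] [(np.float64(0.1047), np.float64(-62.5)), (np.float64(0.0854), np.float64(-152.9)), (np.float64(0.1042), np.float64(117.3)), (np.float64(0.0852), np.float64(27.5))]
mat [0.4742 0.0288 0.003 ] [(np.float64(0.087), np.float64(-135.8)), (np.float64(0.139), np.float64(133.2)), (np.float64(0.086), np.float64(42.2)), (np.float64(0.136), np.float64(-46.4))]
tall [0.3784 0.264  0.066 ]
squat [0.3935 0.2232 0.051 ]
round [0.4079 0.1834 0.06  ]
pliers tip [0.378 0.017 0.   ]
pliers joint [0.355 0.05  0.   ]
knife [ 0.381 -0.043  0.   ]
hex end [0.564 0.091 0.   ]
hexcorner [0.626 0.049 0.   ]
red [0.283 0.187 0.   ]
edgeL [0.385 0.347 0.   ]
edge [0.329 0.291 0.   ]
tall [0.3784 0.2644 0.066 ]
squat [0.392  0.2232 0.051 ]
round [0.4085 0.1891 0.06  ]
plate [0.5607 0.2628 0.011 ] [(np.float64(0.084), np.float64(-152.3)), (np.float64(0.1028), np.float64(117.4)), (np.float64(0.0858), np.float64(28.9)), (np.float64(0.1046), np.float64(-63.6))]
```

The measured sizes match those given (rack 132x73, plate 104x85, mat 138x87) and the two cameras agree. The rack's x axis is at about 17.3°, and tall is at +y. I'm setting out now, swinging in on the robot's side.

Request:
{"api": "arm_command", "payload": {
  "moves": [
    [[0.035,-0.022,0],[0,0,-0.12],0.0918],
    [[0.07,-0.044,0],[0,0,-0.24],0.0918],
    [[0.11,-0.068,0],[0,0,-0.36],0.0918],
    [[0.15,-0.093,0],[0,0,-0.48],0.0918],
    [[0.19,-0.118,0],[0,0,-0.6],0.0918]
  ],
  "squeeze": 30
}}

```text
time: 0.6
tool_pos: [0.3167, -0.3175, 0.2265]
tool_rot: [-3.141, -0.0, 0.948]
contact_force: [0.2, 0.1, 0.5]
opening: 0.0916
grip_force: 0.0
```

```bash
python3 - <<'E'
from h import *
s,p,R=pose(); print(s["time"],p,s["qpos"]); togo((.45,-.12),np.radians(17.3),.23); togo((.39,.19),np.radians(17.3),.23)
E
```

```text
0.6 [ 0.31674007 -0.31747954  0.22649354] [-9.57797814e-01  2.02046448e-01  1.71987602e+00  5.68193716e-05
  1.22005981e+00 -3.35124120e-01]
shift [ 0.2381 -0.0069 -0.0035] turn [-0.    -0.    -0.925] q6 -0.34
shift [ 0.2381 -0.0069 -0.0035] turn [-0.     0.     2.217] q6 -0.34
shift [ 0.455  -0.2365 -0.0033] turn [-0.    -0.    -0.925] q6 -0.34
shift [ 0.455  -0.2365 -0.0033] turn [-0.     0.     2.217] q6 -0.34
```

Request:
{"api": "arm_command", "payload": {
  "moves": [
    [[0.046,-0.001,0],[0,0,-0.11],0.0918],
    [[0.093,-0.002,0],[0,0,-0.22],0.0918],
    [[0.14,-0.004,0],[0,0,-0.33],0.0918],
    [[0.188,-0.005,0],[0,0,-0.44],0.0918],
    [[0.236,-0.007,0],[0,0,-0.56],0.0918]
  ]
}}

```text
time: 1.1
tool_pos: [0.4496, -0.1221, 0.2266]
tool_rot: [-3.142, 0.0, 1.508]
contact_force: [0.3, -0.8, -1.3]
opening: 0.0918
grip_force: 0.0
```

```bash
python3 - <<'E'
from h import *
s,p,R=pose(); print(s["time"],p); togo((.36,.22),np.radians(17.3),.23)
m=robot.camera_model("wrist"); RR=np.array(m["R"]); c=-RR.T@m["t"]; print("cam in tool",R.inv().apply(c-p),"axis",R.inv().apply(RR[2]), "colaxis",R.inv().apply(RR[0]),m["fx"])
E
```

```text
1.1 [ 0.44957978 -0.12210473  0.22661694]
shift [ 0.3358 -0.1108 -0.0034] turn [-0.     0.    -0.364] q6 -0.37
shift [ 0.3358 -0.1108 -0.0034] turn [0.    0.    2.777] q6 -0.37
cam in tool [ 0.06633351  0.00077932 -0.15796319] axis [-2.48161693e-01 -7.70974515e-04  9.68718318e-01] colaxis [-2.67045797e-04  9.99999700e-01  7.27459917e-04] 332.97541696480556
```

Request:
{"api": "arm_command", "payload": {
  "moves": [
    [[0.04,-0.01,0],[0,0,-0.07],0.0918],
    [[0.08,-0.02,0],[0,0,-0.15],0.0918],
    [[0.12,-0.03,0],[0,0,-0.22],0.0918],
    [[0.16,-0.04,0],[0,0,-0.3],0.0918],
    [[0.2,-0.05,0],[0,0,-0.364],0.0918]
  ]
}}

```text
time: 1.6
tool_pos: [0.4116, 0.0805, 0.2265]
tool_rot: [-3.141, -0.0, 1.871]
contact_force: [0.9, -0.5, 0.1]
opening: 0.0919
grip_force: 0.0
```

Request:
{"api": "arm_command", "payload": {
  "moves": [
    [[0.046,0.006,0],[0,0,0],0.07],
    [[0.092,0.012,0],[0,0,0],0.07],
    [[0.138,0.018,0.01],[0,0,0],0.07],
    [[0.17,0.022,0.02],[0,0,0],0.07],
    [[0.184,0.023,0.02],[0,0,0],0.07]
  ]
}}

```text
time: 2.1
tool_pos: [0.3788, 0.2638, 0.2052]
tool_rot: [-3.139, -0.0, 1.871]
contact_force: [0.5, -0.8, 0.5]
opening: 0.0702
grip_force: 0.0
```

```bash
python3 - <<'E'
from h import *
s,p,R=pose(); m=robot.camera_model("wrist"); im=robot.read_camera("wrist")
import json; json.dump({k:np.array(v).tolist() for k,v in m.items()},open("w1.json","w"))
print(s["time"],p,s["tool_rot"]); togo((.38,.263),np.radians(17.3),.018)
cv2.imwrite("pics/w1.png",im[:,:,::-1])
E
```

```text
2.1 [0.37879832 0.26383893 0.20515741] [-3.13868280e+00 -6.97404448e-05  1.87069626e+00]
shift [-0.002   0.0009  0.1877] turn [-0.002 -0.001 -0.002] q6 0.14
shift [-0.002   0.0009  0.1877] turn [-1.00e-03  3.00e-03  3.14e+00] q6 0.14
```

View pics/w1.png

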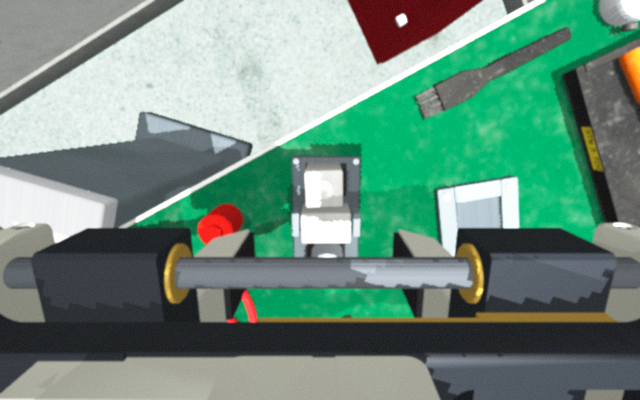

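The wrist view shows the tall punch top at (323,190), the squat's top at (326,224), and rack dots at about (299,163) and (354,161). I'll enlarge it for the lateral fit.

```bash
python3 - <<'E'
import cv2
im=cv2.imread("pics/w1.png")
cv2.imwrite("pics/w1c.png",cv2.resize(im[145:260,270:380],None,fx=5,fy=5,interpolation=cv2.INTER_CUBIC))
E
```

```text
(no output)
```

View pics/w1c.png

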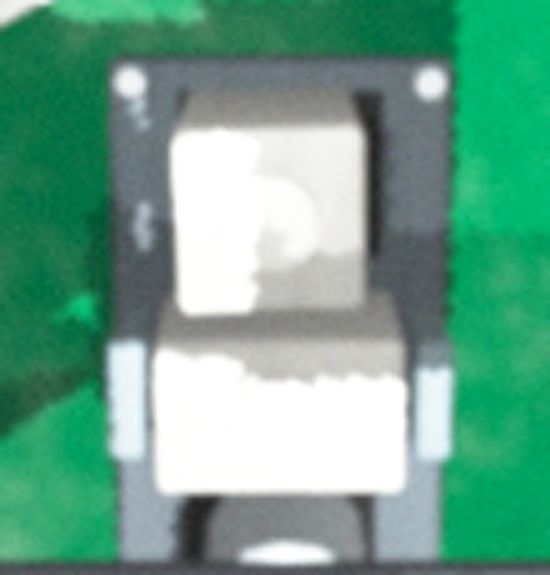

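In the crop, the tall top face spans cols 171–364 and rows 127–313, the squat top face cols 155–406 and rows ~350–493, and the rack edges are at cols 111/451 at row 80.

```bash
python3 - <<'E'
from h import *
import json
m=json.load(open("w1.json"))
W=lambda p,z:ray(m,((p[0]+.5)/5-.5+270,(p[1]+.5)/5-.5+145),z)
a=lambda p,q,z:(((W(p,z)+W(q,z))/2).round(4),np.linalg.norm(W(p,z)-W(q,z)).round(4),np.degrees(np.arctan2(*(W(q,z)-W(p,z))[1::-1])).round(2))
print("tall x",a((171,135),(363,135),.063), a((178,305),(365,305),.063))
print("tall y",a((268,313),(268,127),.063))
print("squat x(y)",a((155,450),(406,450),.048),a((280,493),(280,350),.048))
print("rack",a((111,80),(451,80),.008),a((130,83),(430,84),.008),"side",a((121,540),(111,80),.008),a((440,540),(451,80),.008))
E
```

```text
tall x (array([0.3738, 0.2793, 0.063 ]), np.float64(0.035), np.float64(17.2)) (array([0.3841, 0.2489, 0.063 ]), np.float64(0.0349), np.float64(17.23))
tall y (array([0.3787, 0.264 , 0.063 ]), np.float64(0.0351), np.float64(107.16))
squat x(y) (array([0.3959, 0.2167, 0.048 ]), np.float64(0.0504), np.float64(17.25)) (array([0.394 , 0.2223, 0.048 ]), np.float64(0.0302), np.float64(107.26))
rack (array([0.3756, 0.2827, 0.008 ]), np.float64(0.0726), np.float64(17.2)) (array([0.3756, 0.2819, 0.008 ]), np.float64(0.0641), np.float64(17.01)) side (array([0.3564, 0.2214, 0.008 ]), np.float64(0.1057), np.float64(107.07)) (array([0.426, 0.243, 0.008]), np.float64(0.1057), np.float64(107.35))
```

Tall is at (0.3787,0.264) with yaw 17.2°, and the tool is right above it. Descending and gripping.

Request:
{"api": "arm_command", "payload": {
  "moves": [
    [[0,0,0.04],[0,0,0],0.07],
    [[0,0,0.08],[0,0,0],0.07],
    [[0,0,0.11],[0,0,0],0.07],
    [[0,0,0.14],[0,0,0],0.07],
    [[0,0,0.16],[0,0,0],0.07]
  ]
}}

```text
time: 2.65
tool_pos: [0.3797, 0.2607, 0.0448]
tool_rot: [-3.139, 0.001, 1.868]
contact_force: [-0.4, -0.0, 0.5]
opening: 0.0699
grip_force: 0.0
```

Request:
{"api": "arm_command", "payload": {
  "moves": [
    [[0,0,0.014],[0,0,0],0.07],
    [[0,0,0.026],[0,0,0],0.07],
    [[0,0,0.026],[0,0,0],0.05],
    [[0,0,0.026],[0,0,0],0.03],
    [[0,0,0.026],[0,0,0],0.02]
  ]
}}

```text
time: 3.15
tool_pos: [0.3811, 0.2616, 0.0214]
tool_rot: [3.14, -0.0, 1.868]
contact_force: [0.7, 0.2, -0.2]
opening: 0.0506
grip_force: 0.0
```

Request:
{"api": "arm_command", "payload": {
  "moves": [
    [[0,0,0],[0,0,0],0.02],
    [[0,0,0],[0,0,0],0.02],
    [[0,0,0],[0,0,0],0.02],
    [[0,0,0],[0,0,0],0.02],
    [[0,0,0],[0,0,0],0.02]
  ]
}}

```text
time: 3.65
tool_pos: [0.3805, 0.2616, 0.0212]
tool_rot: [3.141, 0.0, 1.868]
contact_force: [-2.3, -1.5, 5.8]
opening: 0.0349
grip_force: 29.9
```

Gripped at (0.3805, 0.2616, 0.0212). Lifting and carrying it to the mat's left spot (0.450, 0.054).

Request:
{"api": "arm_command", "payload": {
  "moves": [
    [[0,0,-0.008],[0,0,0],0.02],
    [[0,0,-0.026],[0,0,0],0.02],
    [[0,0,-0.05],[0,0,0],0.02],
    [[0,0,-0.074],[0,0,0],0.02],
    [[0,0,-0.09],[0,0,0],0.02]
  ]
}}

```text
time: 4.15
tool_pos: [0.3807, 0.2617, 0.1122]
tool_rot: [3.141, -0.0, 1.868]
contact_force: [0.8, 0.7, -5.1]
opening: 0.0352
grip_force: 29.9
```

Request:
{"api": "arm_command", "payload": {
  "moves": [
    [[-0.01,0,0],[0,0,0],0.02],
    [[-0.03,0.001,0],[0,0,0],0.02],
    [[-0.055,0.002,0],[0,0,0],0.02],
    [[-0.083,0.002,0],[0,0,0],0.02],
    [[-0.112,0.003,0],[0,0,0],0.02]
  ]
}}

```text
time: 4.65
tool_pos: [0.4155, 0.1538, 0.1096]
tool_rot: [-3.139, 0.0, 1.868]
contact_force: [0.6, 0.7, -4.6]
opening: 0.0352
grip_force: 29.9
```

Request:
{"api": "arm_command", "payload": {
  "moves": [
    [[-0.028,0.001,0],[0,0,0],0.02],
    [[-0.056,0.002,0],[0,0,0],0.02],
    [[-0.082,0.002,0],[0,0,0],0.02],
    [[-0.1,0.003,0],[0,0,0],0.02],
    [[-0.107,0.003,0],[0,0,0],0.02]
  ]
}}

```text
time: 5.15
tool_pos: [0.4501, 0.052, 0.1097]
tool_rot: [-3.14, -0.0, 1.866]
contact_force: [0.2, 0.7, -4.2]
opening: 0.0346
grip_force: 29.9
```

```bash
python3 - <<'E'
from h import *
s,p,R=pose(); print(s["time"],s["opening"],s["grip_force"],s["contact_force"],p); togo((.45,.054),np.radians(17.1),.0165)
m=robot.camera_model("side"); im=robot.read_camera("side"); cv2.imwrite("pics/s1.png",cv2.resize(im[60:300,180:500],None,fx=2,fy=2)[:,:,::-1])
E
```

```text
5.15 0.034614215011910913 29.858650267124176 [ 0.24286329  0.7246479  -4.19397018] [0.45012918 0.05198998 0.10965246]
shift [0.002  0.0006 0.0932] turn [-0.002 -0.    -0.004] q6 -0.35
shift [0.002  0.0006 0.0932] turn [-0.000e+00  3.000e-03  3.138e+00] q6 -0.35
```

View pics/s1.png

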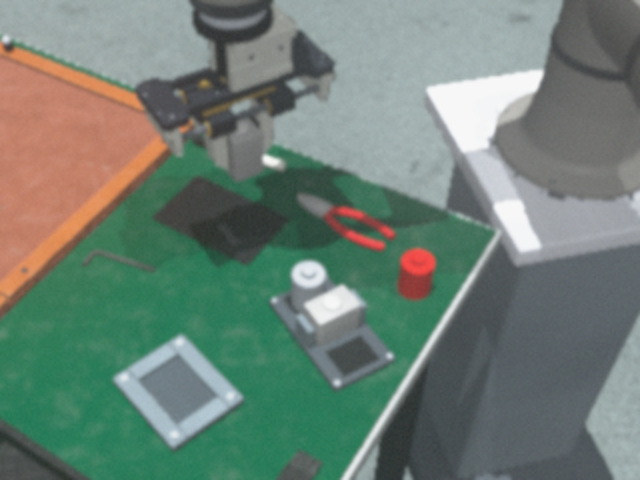

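The side view shows the tall punch (240,150) held above the mat and the squat and round still upright. The vacated place is marked by a dark square at (355,353). Lowering.

Request:
{"api": "arm_command", "payload": {
  "moves": [
    [[0.001,0,0.015],[0,0,0],0.02],
    [[0.002,0,0.035],[0,0,0],0.02],
    [[0.002,0,0.058],[0,0,0],0.02],
    [[0.002,0,0.076],[0,0,0],0.02],
    [[0.002,0,0.088],[0,0,0],0.02]
  ]
}}

```text
time: 5.7
tool_pos: [0.4483, 0.0566, 0.021]
tool_rot: [-3.139, -0.001, 1.869]
contact_force: [-1.0, -0.2, -4.1]
opening: 0.0348
grip_force: 29.9
```

Request:
{"api": "arm_command", "payload": {
  "moves": [
    [[0,0,0.002],[0,0,0],0.02],
    [[0,0,0.003],[0,0,0],0.02],
    [[0,0,0.004],[0,0,0],0.02],
    [[0,0,0.0045],[0,0,0],0.02],
    [[0,0,0.0045],[0,0,0],0.02]
  ]
}}

```text
time: 6.2
tool_pos: [0.45, 0.0559, 0.0186]
tool_rot: [3.141, 0.0, 1.868]
contact_force: [0.5, -0.8, -3.7]
opening: 0.035
grip_force: 29.9
```

Request:
{"api": "arm_command", "payload": {
  "moves": [
    [[0,0,0.001],[0,0,0],0.02],
    [[0,0,0.0015],[0,0,0],0.02],
    [[0,0,0.002],[0,0,0],0.02],
    [[0,0,0.0025],[0,0,0],0.02],
    [[0,0,0.0025],[0,0,0],0.02]
  ]
}}

```text
time: 6.7
tool_pos: [0.4498, 0.0559, 0.0162]
tool_rot: [3.141, 0.0, 1.868]
contact_force: [-0.9, -0.9, 4.8]
opening: 0.0348
grip_force: 29.9
```

Seated on the mat (force turned to +4.8 N). Releasing, then rising and moving over the round punch.

Request:
{"api": "arm_command", "payload": {
  "moves": [
    [[0,0,0],[0,0,0],0.045],
    [[0,0,0],[0,0,0],0.065],
    [[0,0,0],[0,0,0],0.065],
    [[0,0,-0.02],[0,0,0],0.065],
    [[0,0,-0.05],[0,0,0],0.065]
  ]
}}

```text
time: 7.2
tool_pos: [0.4487, 0.0559, 0.065]
tool_rot: [-3.138, -0.001, 1.868]
contact_force: [1.3, 1.1, -0.2]
opening: 0.0644
grip_force: 0.0
```

Request:
{"api": "arm_command", "payload": {
  "moves": [
    [[0,0,-0.03],[0,0,0],0.065],
    [[0.02,0,-0.06],[0,0,0],0.065],
    [[0.06,-0.001,-0.07],[0,0,0],0.065],
    [[0.1,-0.002,-0.07],[0,0,0],0.065],
    [[0.134,-0.003,-0.07],[0,0,0],0.065]
  ]
}}

```text
time: 7.7
tool_pos: [0.4073, 0.1846, 0.1363]
tool_rot: [3.14, -0.0, 1.868]
contact_force: [0.5, -0.7, -0.3]
opening: 0.065
grip_force: 0.0
```

```bash
python3 - <<'E'
from h import *
im=robot.read_camera("top"); s,p,R=pose(); print(s["time"],p,s["opening"]); togo((.4075,.1835),np.radians(17.1),.019)
cv2.imwrite("pics/t2.png",cv2.resize(im[120:270,245:445],None,fx=4,fy=4,interpolation=cv2.INTER_CUBIC)[:,:,::-1])
E
```

```text
7.75 [0.40550333 0.18796877 0.13604075] 0.06521789032720862
shift [-0.0051  0.0005  0.117 ] turn [ 0.001 -0.002 -0.   ] q6 -0.04
shift [-0.0051  0.0005  0.117 ] turn [-3.000e-03 -1.000e-03  3.141e+00] q6 -0.04
```

View pics/t2.png

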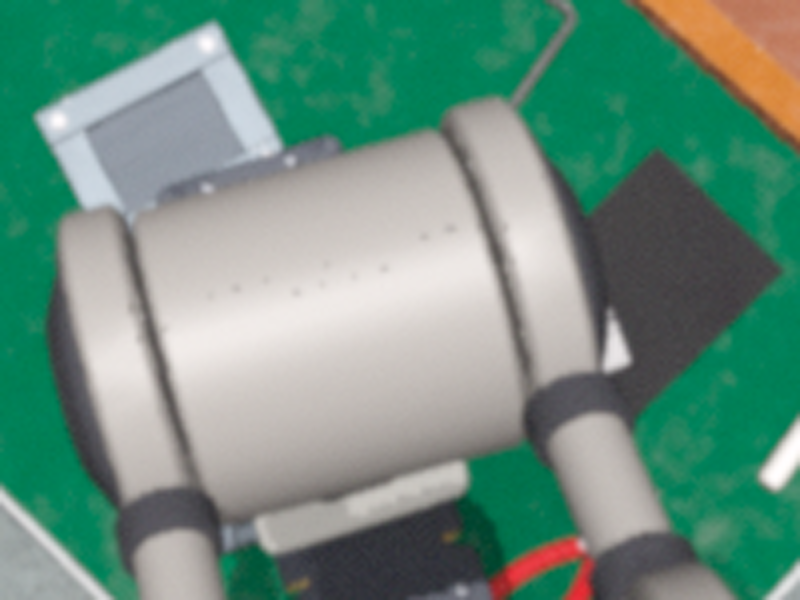

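The tall's corner shows upright on the mat at (615,345); the arm hides the rest. Descending on the round one.

Request:
{"api": "arm_command", "payload": {
  "moves": [
    [[0,0,0.02],[0,0,0],0.065],
    [[0,0,0.05],[0,0,0],0.065],
    [[0,0,0.08],[0,0,0],0.065],
    [[0,0,0.105],[0,0,0],0.065],
    [[0,0,0.117],[0,0,0],0.065]
  ]
}}

```text
time: 8.25
tool_pos: [0.4066, 0.1828, 0.0167]
tool_rot: [-3.139, -0.0, 1.868]
contact_force: [-0.4, 0.5, 0.5]
opening: 0.0652
grip_force: 0.0
```

Request:
{"api": "arm_command", "payload": {
  "moves": [
    [[0,0,0],[0,0,0],0.065],
    [[0,0,0],[0,0,0],0.05],
    [[0,0,0],[0,0,0],0.04],
    [[0,0,0],[0,0,0],0.03],
    [[0,0,0],[0,0,0],0.02]
  ]
}}

```text
time: 8.75
tool_pos: [0.4081, 0.1833, 0.0193]
tool_rot: [3.14, 0.0, 1.868]
contact_force: [-1.3, -0.6, 0.6]
opening: 0.0378
grip_force: 1.7
```

Request:
{"api": "arm_command", "payload": {
  "moves": [
    [[0,0,0],[0,0,0],0.02],
    [[0,0,0],[0,0,0],0.02],
    [[0,0,0],[0,0,0],0.02],
    [[0,0,0],[0,0,0],0.02],
    [[0,0,0],[0,0,0],0.02]
  ]
}}

```text
time: 9.25
tool_pos: [0.4079, 0.1832, 0.0192]
tool_rot: [3.141, 0.0, 1.868]
contact_force: [-1.3, -0.3, 6.7]
opening: 0.0349
grip_force: 30.0
```

Request:
{"api": "arm_command", "payload": {
  "moves": [
    [[0,0,-0.008],[0,0,0],0.02],
    [[0,0,-0.026],[0,0,0],0.02],
    [[0,0,-0.05],[0,0,0],0.02],
    [[0,0,-0.074],[0,0,0],0.02],
    [[0,0,-0.09],[0,0,0],0.02]
  ]
}}

```text
time: 9.75
tool_pos: [0.4079, 0.1832, 0.1103]
tool_rot: [3.14, 0.0, 1.868]
contact_force: [0.1, 0.2, -2.8]
opening: 0.035
grip_force: 30.0
```

Request:
{"api": "arm_command", "payload": {
  "moves": [
    [[-0.009,0.002,0],[0,0,0],0.02],
    [[-0.027,0.005,0],[0,0,0],0.02],
    [[-0.05,0.009,0],[0,0,0],0.02],
    [[-0.075,0.013,0],[0,0,0],0.02],
    [[-0.1,0.017,0],[0,0,0],0.02]
  ]
}}

```text
time: 10.25
tool_pos: [0.453, 0.0911, 0.1076]
tool_rot: [-3.14, -0.0, 1.868]
contact_force: [0.7, 0.1, -2.9]
opening: 0.0357
grip_force: 30.0
```

Request:
{"api": "arm_command", "payload": {
  "moves": [
    [[-0.025,0.004,0],[0,0,0],0.02],
    [[-0.05,0.008,0],[0,0,0],0.02],
    [[-0.074,0.012,0],[0,0,0],0.02],
    [[-0.09,0.015,0],[0,0,0],0.02],
    [[-0.098,0.0165,0],[0,0,0],0.02]
  ]
}}

```text
time: 10.75
tool_pos: [0.4978, 0.0021, 0.1079]
tool_rot: [-3.14, -0.0, 1.866]
contact_force: [1.3, 0.6, -3.1]
opening: 0.0355
grip_force: 30.0
```

Request:
{"api": "arm_command", "payload": {
  "moves": [
    [[0,0,0.015],[0,0,0],0.02],
    [[0,0,0.035],[0,0,0],0.02],
    [[0,0,0.058],[0,0,0],0.02],
    [[0,0,0.076],[0,0,0],0.02],
    [[0,0,0.09],[0,0,0],0.02]
  ]
}}

```text
time: 11.25
tool_pos: [0.4967, 0.0042, 0.0172]
tool_rot: [-3.14, -0.001, 1.868]
contact_force: [-1.2, 0.9, -3.1]
opening: 0.0355
grip_force: 30.0
```

Request:
{"api": "arm_command", "payload": {
  "moves": [
    [[0,0,0.001],[0,0,0],0.02],
    [[0,0,0.002],[0,0,0],0.02],
    [[0,0,0.003],[0,0,0],0.02],
    [[0,0,0.004],[0,0,0],0.02],
    [[0,0,0.004],[0,0,0],0.02]
  ]
}}

```text
time: 11.75
tool_pos: [0.4979, 0.0036, 0.0152]
tool_rot: [3.141, 0.0, 1.868]
contact_force: [0.2, -0.1, -2.9]
opening: 0.0354
grip_force: 30.0
```

Request:
{"api": "arm_command", "payload": {
  "moves": [
    [[0,0,0.0005],[0,0,0],0.02],
    [[0,0,0.001],[0,0,0],0.02],
    [[0,0,0.0015],[0,0,0],0.02],
    [[0,0,0.0015],[0,0,0],0.02],
    [[0,0,0.0015],[0,0,0],0.02]
  ]
}}

```text
time: 12.25
tool_pos: [0.4979, 0.0036, 0.0142]
tool_rot: [3.141, 0.001, 1.868]
contact_force: [-3.5, 0.6, 7.7]
opening: 0.035
grip_force: 30.0
```

The round punch is seated at (0.4979, 0.0036). The squat's centre is (0.3942, 0.2224): the midpoint of the two grips, and the cameras agree. Releasing, rising and turning 90° over it.

Request:
{"api": "arm_command", "payload": {
  "moves": [
    [[0,0,0],[0,0,0],0.045],
    [[0,0,0],[0,0,0],0.065],
    [[0,0,0],[0,0,0],0.065],
    [[0,0,-0.02],[0,0,0],0.065],
    [[0,0,-0.05],[0,0,0],0.065]
  ]
}}

```text
time: 12.75
tool_pos: [0.4964, 0.0038, 0.0624]
tool_rot: [-3.138, -0.002, 1.868]
contact_force: [1.1, -0.5, 0.9]
opening: 0.0644
grip_force: 0.0
```

Request:
{"api": "arm_command", "payload": {
  "moves": [
    [[0,0,-0.04],[0,0,0],0.075],
    [[0,0,-0.08],[0,0,-0.1],0.075],
    [[0.02,-0.003,-0.1],[0,0,-0.24],0.075],
    [[0.06,-0.009,-0.1],[0,0,-0.38],0.075],
    [[0.1,-0.015,-0.1],[0,0,-0.52],0.075]
  ]
}}

```text
time: 13.25
tool_pos: [0.454, 0.0954, 0.164]
tool_rot: [3.14, 0.001, 2.392]
contact_force: [0.7, 0.4, 0.2]
opening: 0.0754
grip_force: 0.0
```

```bash
python3 - <<'E'
from h import *
s,p,R=pose(); print(s["time"],p,s["opening"]); togo((.3942,.2224),np.radians(107.2),.16)
E
```

```text
13.25 [0.45404477 0.09543415 0.1639538 ] 0.07535405146429035
shift [0.1303 0.0521 0.0038] turn [ 1.00e-03  2.00e-03 -1.05e+00] q6 -0.78
shift [0.1303 0.0521 0.0038] turn [ 2.000e-03 -1.000e-03  2.091e+00] q6 -0.78
```

Request:
{"api": "arm_command", "payload": {
  "moves": [
    [[0.035,0.014,0],[0,0,-0.14],0.075],
    [[0.07,0.028,0],[0,0,-0.28],0.075],
    [[0.1,0.04,0],[0,0,-0.42],0.075],
    [[0.122,0.048,0],[0,0,-0.56],0.075],
    [[0.131,0.052,0],[0,0,-0.7],0.075]
  ]
}}

```text
time: 13.75
tool_pos: [0.3929, 0.2241, 0.1632]
tool_rot: [3.141, -0.0, 3.096]
contact_force: [-0.5, -1.1, 0.1]
opening: 0.0747
grip_force: 0.0
```

Request:
{"api": "arm_command", "payload": {
  "moves": [
    [[0,0,0],[0,0,-0.14],0.075],
    [[0,0,0],[0,0,-0.26],0.075],
    [[0,0,0],[0,0,-0.353],0.075],
    [[0,0,0],[0,0,-0.353],0.075],
    [[0,0,0],[0,0,-0.353],0.075]
  ]
}}

```text
time: 14.25
tool_pos: [0.3941, 0.2224, 0.1631]
tool_rot: [-3.141, -0.0, -2.845]
contact_force: [-0.8, 0.2, 0.1]
opening: 0.0751
grip_force: 0.0
```

```bash
python3 - <<'E'
from h import *
s,p,R=pose(); m=robot.camera_model("wrist"); im=robot.read_camera("wrist"); print(s["time"],p,s["opening"]); togo((.3942,.2224),np.radians(107.2),.018)
cv2.imwrite("pics/w2.png",im[:,:,::-1])
import json; json.dump({k:np.array(v).tolist() for k,v in m.items()},open("w2.json","w"))
E
```

```text
14.25 [0.3941058  0.22239891 0.16311266] 0.07508072181169578
shift [-1.000e-04  0.000e+00  1.451e-01] turn [-0.    -0.    -0.003] q6 -1.52
shift [-1.000e-04  0.000e+00  1.451e-01] turn [-0.     0.     3.138] q6 -1.52
```

View pics/w2.png

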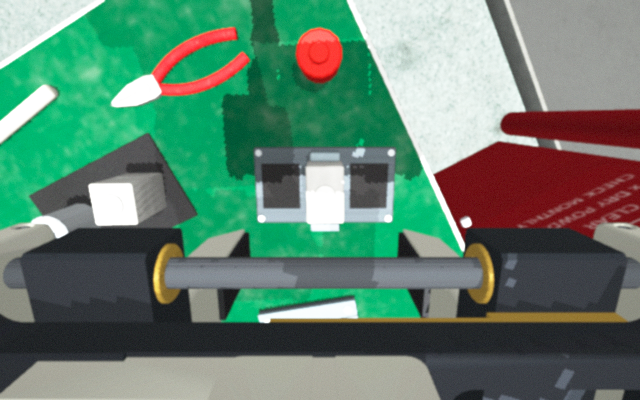

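The wrist view shows the squat top at (326,193) centred between the fingers and both neighbouring places empty (dark squares at 281 and 371). The tall stands upright on the mat at (110,203), and the red box is clear below the bench. The squat's 50 mm side lies along the rack's x, so I grip its 32 mm width and later turn −80° for the pocket. Descending.

Request:
{"api": "arm_command", "payload": {
  "moves": [
    [[0,0,0.03],[0,0,0],0.065],
    [[0,0,0.065],[0,0,0],0.065],
    [[0,0,0.1],[0,0,0],0.065],
    [[0,0,0.13],[0,0,0],0.065],
    [[0,0,0.145],[0,0,0],0.065]
  ]
}}

```text
time: 14.8
tool_pos: [0.3929, 0.2219, 0.0159]
tool_rot: [-3.141, -0.003, -2.844]
contact_force: [0.2, 0.5, -0.8]
opening: 0.0648
grip_force: 0.0
```

Request:
{"api": "arm_command", "payload": {
  "moves": [
    [[0,0,0],[0,0,0],0.065],
    [[0,0,0],[0,0,0],0.05],
    [[0,0,0],[0,0,0],0.04],
    [[0,0,0],[0,0,0],0.03],
    [[0,0,0],[0,0,0],0.02]
  ]
}}

```text
time: 15.3
tool_pos: [0.3947, 0.2226, 0.019]
tool_rot: [-3.142, 0.002, -2.842]
contact_force: [-0.1, 0.2, 0.2]
opening: 0.0376
grip_force: 0.0
```

Request:
{"api": "arm_command", "payload": {
  "moves": [
    [[0,0,0],[0,0,0],0.02],
    [[0,0,0],[0,0,0],0.02],
    [[0,0,0],[0,0,0],0.02],
    [[0,0,0],[0,0,0],0.02],
    [[0,0,0],[0,0,0],0.02]
  ]
}}

```text
time: 15.8
tool_pos: [0.3945, 0.2227, 0.0188]
tool_rot: [3.141, 0.001, -2.843]
contact_force: [-1.4, 1.0, 5.7]
opening: 0.0314
grip_force: 30.0
```

Request:
{"api": "arm_command", "payload": {
  "moves": [
    [[0,0,-0.006],[0,0,0],0.02],
    [[0,0,-0.02],[0,0,0],0.02],
    [[0,0,-0.04],[0,0,0],0.02],
    [[0,0,-0.06],[0,0,0],0.02],
    [[0,0,-0.07],[0,0,0],0.02]
  ]
}}

```text
time: 16.3
tool_pos: [0.3943, 0.2224, 0.0893]
tool_rot: [-3.141, 0.001, -2.842]
contact_force: [0.4, -0.1, -5.7]
opening: 0.0319
grip_force: 30.0
```

```bash
python3 - <<'E'
from h import *
s,p,R=pose(); print(s["time"],p,s["opening"],s["grip_force"],s["contact_force"]); togo((.5607,.2620),np.radians(27.3),.088)
E
```

```text
16.3 [0.39426003 0.22240677 0.08932217] 0.03185353761479883 29.999203383922577 [ 0.42640835 -0.07265129 -5.70207567]
shift [-0.1707 -0.0112  0.0015] turn [0.000e+00 1.000e-03 1.394e+00] q6 -1.53
shift [-0.1707 -0.0112  0.0015] turn [-1.000e-03  0.000e+00 -1.748e+00] q6 -1.53
```

Request:
{"api": "arm_command", "payload": {
  "moves": [
    [[-0.006,0,-0.01],[0,0,0.07],0.02],
    [[-0.018,-0.001,-0.02],[0,0,0.18],0.02],
    [[-0.034,-0.002,-0.02],[0,0,0.3],0.02],
    [[-0.052,-0.003,-0.02],[0,0,0.42],0.02],
    [[-0.07,-0.005,-0.02],[0,0,0.55],0.02]
  ]
}}

```text
time: 16.8
tool_pos: [0.4624, 0.2382, 0.1076]
tool_rot: [-3.14, -0.001, 2.886]
contact_force: [0.5, 0.0, -4.2]
opening: 0.0316
grip_force: 30.0
```

Request:
{"api": "arm_command", "payload": {
  "moves": [
    [[-0.021,0.011,0],[0,0,0.13],0.02],
    [[-0.043,0.023,0],[0,0,0.26],0.02],
    [[-0.064,0.034,0],[0,0,0.38],0.02],
    [[-0.08,0.043,0],[0,0,0.49],0.02],
    [[-0.089,0.0475,0],[0,0,0.6],0.02]
  ]
}}

```text
time: 17.3
tool_pos: [0.5612, 0.2621, 0.1068]
tool_rot: [-3.14, -0.0, 2.286]
contact_force: [0.1, -0.0, -4.4]
opening: 0.0314
grip_force: 30.0
```

Request:
{"api": "arm_command", "payload": {
  "moves": [
    [[0,0,0],[0,0,0.1],0.02],
    [[0,0,0],[0,0,0.18],0.02],
    [[0,0,0],[0,0,0.244],0.02],
    [[0,0,0],[0,0,0.244],0.02],
    [[0,0,0],[0,0,0.244],0.02]
  ]
}}

```text
time: 17.8
tool_pos: [0.56, 0.262, 0.1074]
tool_rot: [-3.14, -0.0, 2.049]
contact_force: [-0.5, -0.6, -4.9]
opening: 0.0316
grip_force: 30.0
```

```bash
python3 - <<'E'
from h import *
s,p,R=pose(); m=robot.camera_model("wrist"); im=robot.read_camera("wrist"); print(s["time"],p,s["opening"]); togo((.5607,.2620),np.radians(27.3),.0168)
cv2.imwrite("pics/w3.png",cv2.resize(im[100:300,160:480],None,fx=2.5,fy=2.5)[:,:,::-1])
import json; json.dump({k:np.array(v).tolist() for k,v in m.items()},open("w3.json","w"))
E
```

```text
17.8 [0.55998307 0.26196872 0.10737924] 0.03157972114131147
shift [-0.0003  0.0006  0.0908] turn [-0.001 -0.     0.001] q6 -0.16
shift [-0.0003  0.0006  0.0908] turn [ 0.00e+00 -2.00e-03 -3.14e+00] q6 -0.16
```

View pics/w3.png

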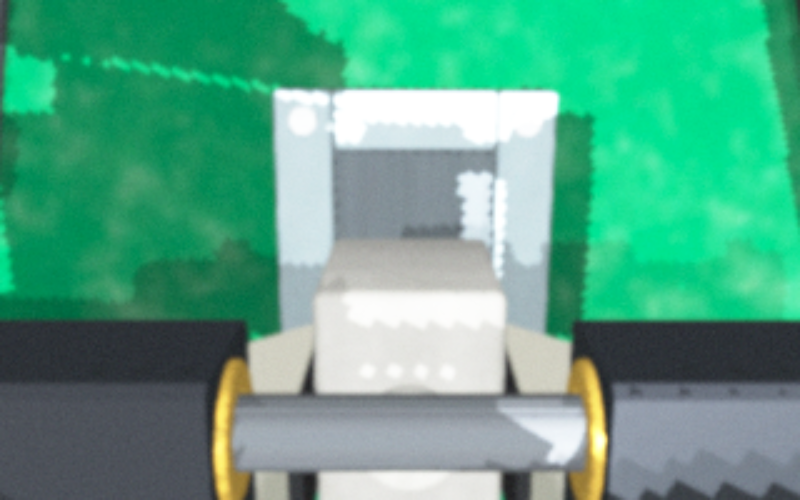

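In this crop the squat hangs square over the pocket. The plate's far edge is at row 92 (cols 274–558), the pocket's far wall at row 150 (cols 333–497), and the punch's far top edge at row 290 (cols 315–505). Checking the numbers.

```bash
python3 - <<'E'
from h import *
import json
m=json.load(open("w3.json"))
W=lambda p,z:ray(m,((p[0]+.5)/2.5-.5+160,(p[1]+.5)/2.5-.5+100),z)
uy=np.array([np.cos(np.radians(117.3)),np.sin(np.radians(117.3))]);ux=np.array([uy[1],-uy[0]])
zb=.1074-.0108
for n,a,b,z,off in(("plate",(274,92),(558,92),.011,.052),("pocket",(333,150),(497,150),.011,.034),("punch",(315,290),(505,290),zb+.04,.025)):
    A,B=W(a,z)[:2],W(b,z)[:2]; c=(A+B)/2-off*uy; d=c-np.array([.5600,.2620]); print(n,c.round(4),"len",np.linalg.norm(A-B).round(4),"ang",np.degrees(np.arctan2(*(B-A)[::-1])).round(2),"rel tool x,y",(d@ux).round(4),(d@uy).round(4))
E
```

```text
plate [0.5628 0.2616] len 0.0854 ang 27.37 rel tool x,y 0.0023 -0.0016
pocket [0.5623 0.262 ] len 0.0502 ang 27.38 rel tool x,y 0.002 -0.0011
punch [0.5599 0.2637] len 0.0307 ang 27.4 rel tool x,y 0.0007 0.0016
```

Small correction: −2.5 mm in tool x, +1.5 mm in tool y. Lowering into the pocket.

Request:
{"api": "arm_command", "payload": {
  "moves": [
    [[-0.0025,0.0015,0.012],[0,0,0],0.02],
    [[-0.0025,0.0015,0.032],[0,0,0],0.02],
    [[-0.0025,0.0015,0.054],[0,0,0],0.02],
    [[-0.0025,0.0015,0.072],[0,0,0],0.02],
    [[-0.0025,0.0015,0.082],[0,0,0],0.02]
  ]
}}

```text
time: 18.35
tool_pos: [0.5618, 0.2601, 0.0235]
tool_rot: [-3.138, -0.0, 2.047]
contact_force: [-0.6, 0.5, -3.5]
opening: 0.0317
grip_force: 30.0
```

Request:
{"api": "arm_command", "payload": {
  "moves": [
    [[0,0,0.002],[0,0,0],0.02],
    [[0,0,0.004],[0,0,0],0.02],
    [[0,0,0.006],[0,0,0],0.02],
    [[0,0,0.0075],[0,0,0],0.02],
    [[0,0,0.0075],[0,0,0],0.02]
  ]
}}

```text
time: 18.85
tool_pos: [0.5632, 0.2607, 0.0191]
tool_rot: [3.141, 0.0, 2.047]
contact_force: [-0.4, 0.7, -5.5]
opening: 0.032
grip_force: 30.0
```

Request:
{"api": "arm_command", "payload": {
  "moves": [
    [[0,0,0.001],[0,0,0],0.02],
    [[0,0,0.0016],[0,0,0],0.02],
    [[0,0,0.0022],[0,0,0],0.02],
    [[0,0,0.0026],[0,0,0],0.02],
    [[0,0,0.0026],[0,0,0],0.02]
  ]
}}

```text
time: 19.35
tool_pos: [0.563, 0.2607, 0.0168]
tool_rot: [3.141, 0.0, 2.047]
contact_force: [-2.3, -0.4, 3.5]
opening: 0.0318
grip_force: 30.0
```

Seated at the expected height. Releasing, rising and returning to the tall punch on the mat.

Request:
{"api": "arm_command", "payload": {
  "moves": [
    [[0,0,0],[0,0,0],0.045],
    [[0,0,0],[0,0,0],0.06],
    [[0,0,0],[0,0,0],0.06],
    [[0,0,-0.02],[0,0,0],0.06],
    [[0,0,-0.05],[0,0,0],0.06]
  ]
}}

```text
time: 19.85
tool_pos: [0.5618, 0.2602, 0.0647]
tool_rot: [-3.137, -0.001, 2.047]
contact_force: [0.5, -0.2, 0.0]
opening: 0.0594
grip_force: 0.0
```

Request:
{"api": "arm_command", "payload": {
  "moves": [
    [[0,0,-0.03],[0,0,0],0.065],
    [[-0.01,-0.015,-0.06],[0,0,0.03],0.065],
    [[-0.03,-0.045,-0.08],[0,0,0.06],0.065],
    [[-0.054,-0.08,-0.08],[0,0,0.12],0.065],
    [[-0.078,-0.116,-0.08],[0,0,0.179],0.065]
  ]
}}

```text
time: 20.35
tool_pos: [0.4954, 0.1373, 0.1469]
tool_rot: [3.139, 0.001, 1.866]
contact_force: [0.3, 0.3, 0.6]
opening: 0.0653
grip_force: 0.0
```

```bash
python3 - <<'E'
from h import *
im=robot.read_camera("side"); s,p,R=pose(); print(s["time"],p,s["opening"]); togo((.4498,.0559),1.868-np.pi/2,.0172)
cv2.imwrite("pics/s2.png",cv2.resize(im[100:300,200:460],None,fx=3,fy=3,interpolation=cv2.INTER_CUBIC)[:,:,::-1])
E
```

```text
20.4 [0.49118028 0.13273691 0.14589536] 0.06516592066723162
shift [-0.0615 -0.0611  0.1291] turn [-0.005  0.002 -0.006] q6 -0.17
shift [-0.0615 -0.0611  0.1291] turn [3.000e-03 7.000e-03 3.135e+00] q6 -0.17
```

View pics/s2.png

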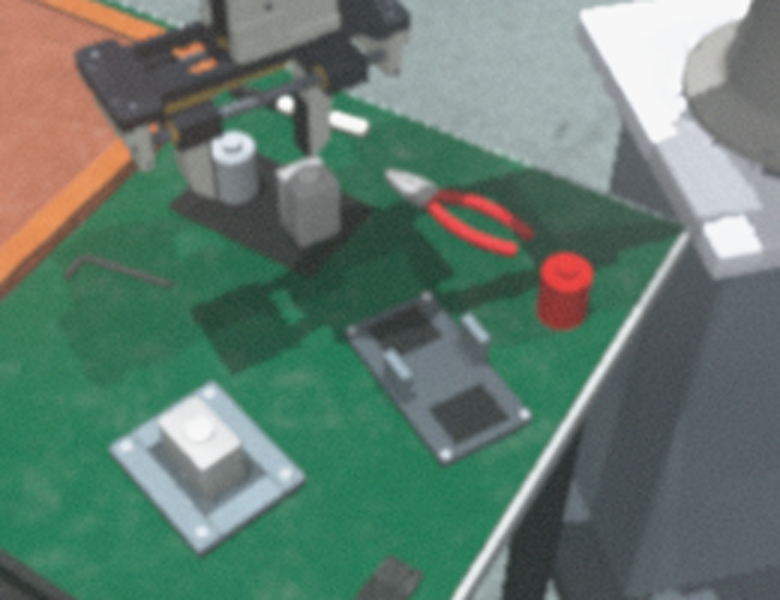

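The side view shows the squat flat in the pocket at (203,435). The round (235,165) and tall (310,200) are upright on the mat, and the hex key and brush are untouched. On to the tall one.

Request:
{"api": "arm_command", "payload": {
  "moves": [
    [[-0.02,-0.021,0],[0,0,0],0.065],
    [[-0.045,-0.047,0],[0,0,0],0.065],
    [[-0.06,-0.062,0],[0,0,0],0.065],
    [[-0.065,-0.068,0],[0,0,0],0.065],
    [[-0.065,-0.068,0],[0,0,0],0.065]
  ]
}}

```text
time: 20.9
tool_pos: [0.4497, 0.0557, 0.1464]
tool_rot: [3.141, 0.0, 1.866]
contact_force: [-0.4, 0.6, -0.4]
opening: 0.065
grip_force: 0.0
```

Request:
{"api": "arm_command", "payload": {
  "moves": [
    [[0,0,0.01],[0,0,0],0.065],
    [[0,0,0.02],[0,0,0],0.065],
    [[0,0,0.025],[0,0,0],0.065],
    [[0,0,0.025],[0,0,0],0.065],
    [[0,0,0.025],[0,0,0],0.065]
  ]
}}

```text
time: 21.4
tool_pos: [0.4497, 0.0564, 0.1208]
tool_rot: [-3.141, -0.0, 1.868]
contact_force: [-0.6, -0.8, 0.4]
opening: 0.0649
grip_force: 0.0
```

```bash
python3 - <<'E'
from h import *
s,p,R=pose(); print(s["time"],p,s["opening"]); togo((.4498,.0559),1.868-np.pi/2,.0165)
E
```

```text
21.4 [0.44965068 0.05643223 0.12075557] 0.06489168937377614
shift [-6.000e-04  1.000e-04  1.043e-01] turn [-0.001 -0.     0.   ] q6 -0.34
shift [-6.000e-04  1.000e-04  1.043e-01] turn [ 0.000e+00 -1.000e-03 -3.141e+00] q6 -0.34
```

Request:
{"api": "arm_command", "payload": {
  "moves": [
    [[0,0,0.02],[0,0,0],0.065],
    [[0,0,0.05],[0,0,0],0.065],
    [[0,0,0.076],[0,0,0],0.065],
    [[0,0,0.096],[0,0,0],0.065],
    [[0,0,0.104],[0,0,0],0.065]
  ]
}}

```text
time: 21.9
tool_pos: [0.449, 0.0562, 0.0158]
tool_rot: [-3.139, -0.001, 1.868]
contact_force: [0.5, 0.2, 0.2]
opening: 0.065
grip_force: 0.0
```

Request:
{"api": "arm_command", "payload": {
  "moves": [
    [[0,0,0],[0,0,0],0.065],
    [[0,0,0],[0,0,0],0.05],
    [[0,0,0],[0,0,0],0.04],
    [[0,0,0],[0,0,0],0.03],
    [[0,0,0],[0,0,0],0.02]
  ]
}}

```text
time: 22.4
tool_pos: [0.45, 0.0561, 0.0177]
tool_rot: [3.14, 0.001, 1.868]
contact_force: [-0.7, -0.4, -0.4]
opening: 0.0375
grip_force: 0.0
```

Request:
{"api": "arm_command", "payload": {
  "moves": [
    [[0,0,0],[0,0,0],0.02],
    [[0,0,0],[0,0,0],0.02],
    [[0,0,0],[0,0,0],0.02],
    [[0,0,0],[0,0,0],0.02],
    [[0,0,0],[0,0,0],0.02]
  ]
}}

```text
time: 22.9
tool_pos: [0.4499, 0.0561, 0.0176]
tool_rot: [3.141, 0.0, 1.868]
contact_force: [-1.2, -0.4, 6.5]
opening: 0.035
grip_force: 29.9
```

Request:
{"api": "arm_command", "payload": {
  "moves": [
    [[0,0,-0.008],[0,0,0],0.02],
    [[0,0,-0.026],[0,0,0],0.02],
    [[0,0,-0.05],[0,0,0],0.02],
    [[0,0,-0.074],[0,0,0],0.02],
    [[0,0,-0.09],[0,0,0],0.02]
  ]
}}

```text
time: 23.4
tool_pos: [0.4495, 0.0562, 0.1085]
tool_rot: [3.141, 0.0, 1.868]
contact_force: [0.2, 0.1, -5.1]
opening: 0.035
grip_force: 29.9
```

Request:
{"api": "arm_command", "payload": {
  "moves": [
    [[0.01,0,0],[0,0,0],0.02],
    [[0.03,-0.001,0],[0,0,0],0.02],
    [[0.055,-0.002,0],[0,0,0],0.02],
    [[0.083,-0.002,0],[0,0,0],0.02],
    [[0.112,-0.003,0],[0,0,0],0.02]
  ]
}}

```text
time: 23.9
tool_pos: [0.4124, 0.1635, 0.1059]
tool_rot: [-3.139, -0.0, 1.867]
contact_force: [0.7, 1.3, -4.8]
opening: 0.0349
grip_force: 29.9
```

Request:
{"api": "arm_command", "payload": {
  "moves": [
    [[0.028,-0.001,0],[0,0,0],0.02],
    [[0.056,-0.002,0],[0,0,0],0.02],
    [[0.08,-0.002,0],[0,0,0],0.02],
    [[0.098,-0.003,0],[0,0,0],0.02],
    [[0.105,-0.003,0],[0,0,0],0.02]
  ]
}}

```text
time: 24.4
tool_pos: [0.3783, 0.2632, 0.1058]
tool_rot: [-3.139, 0.0, 1.87]
contact_force: [0.2, -0.2, -4.4]
opening: 0.0351
grip_force: 29.9
```

Request:
{"api": "arm_command", "payload": {
  "moves": [
    [[0,0,0.012],[0,0,0],0.02],
    [[0,0,0.03],[0,0,0],0.02],
    [[0,0,0.046],[0,0,0],0.02],
    [[0,0,0.055],[0,0,0],0.02],
    [[0,0,0.055],[0,0,0],0.02]
  ]
}}

```text
time: 24.9
tool_pos: [0.3792, 0.2612, 0.0506]
tool_rot: [-3.138, 0.001, 1.867]
contact_force: [-0.2, -0.4, -4.5]
opening: 0.0349
grip_force: 29.9
```

```bash
python3 - <<'E'
from h import *
s,p,R=pose(); print(s["time"],p,s["opening"]); togo((.3805,.2616),1.868-np.pi/2,.0226)
E
```

```text
24.9 [0.37923566 0.26117272 0.0506273 ] 0.03491745794022824
shift [0.0001 0.0014 0.028 ] turn [-0.004  0.001 -0.001] q6 0.14
shift [0.0001 0.0014 0.028 ] turn [1.000e-03 6.000e-03 3.141e+00] q6 0.14
```

Request:
{"api": "arm_command", "payload": {
  "moves": [
    [[0,0,0.01],[0,0,0],0.02],
    [[0,0,0.02],[0,0,0],0.02],
    [[0,0,0.025],[0,0,0],0.02],
    [[0,0,0.025],[0,0,0],0.02],
    [[0,0,0.025],[0,0,0],0.02]
  ]
}}

```text
time: 25.4
tool_pos: [0.3805, 0.2619, 0.0271]
tool_rot: [3.142, 0.0, 1.868]
contact_force: [-0.0, -0.0, -4.0]
opening: 0.0346
grip_force: 29.9
```

Request:
{"api": "arm_command", "payload": {
  "moves": [
    [[0,0,0],[0,0,0],0.02],
    [[0,0,0],[0,0,0],0.02],
    [[0,0,0],[0,0,0],0.02],
    [[0,0,0],[0,0,0],0.02],
    [[0,0,0],[0,0,0],0.02]
  ]
}}

```text
time: 25.9
tool_pos: [0.3804, 0.2619, 0.0272]
tool_rot: [3.141, 0.0, 1.868]
contact_force: [0.1, 0.8, -4.7]
opening: 0.0352
grip_force: 29.9
```

```bash
python3 - <<'E'
from h import *
s,p,R=pose(); print(s["time"],p,s["contact_force"]); togo((.3805,.2616),1.868-np.pi/2,.0226)
E
```

```text
25.9 [0.38041569 0.26186872 0.0271592 ] [ 0.07913111  0.80716093 -4.65805752]
shift [-0.0003  0.      0.0046] turn [ 0.  0. -0.] q6 0.14
shift [-0.0003  0.      0.0046] turn [ 0.    -0.     3.141] q6 0.14
```

Request:
{"api": "arm_command", "payload": {
  "moves": [
    [[0,0,0.0015],[0,0,0],0.02],
    [[0,0,0.003],[0,0,0],0.02],
    [[0,0,0.004],[0,0,0],0.02],
    [[0,0,0.005],[0,0,0],0.02],
    [[0,0,0.005],[0,0,0],0.02]
  ]
}}

```text
time: 26.4
tool_pos: [0.3803, 0.2618, 0.0226]
tool_rot: [3.142, 0.0, 1.868]
contact_force: [-2.5, -1.7, 4.2]
opening: 0.0351
grip_force: 29.9
```

Seated. Releasing and going over to the round punch.

Request:
{"api": "arm_command", "payload": {
  "moves": [
    [[0,0,0],[0,0,0],0.045],
    [[0,0,0],[0,0,0],0.065],
    [[0,0,0],[0,0,0],0.065],
    [[0,0,-0.02],[0,0,0],0.065],
    [[0,0,-0.05],[0,0,0],0.065]
  ]
}}

```text
time: 26.9
tool_pos: [0.3794, 0.2613, 0.0714]
tool_rot: [-3.138, 0.001, 1.868]
contact_force: [0.8, 0.3, -0.6]
opening: 0.0642
grip_force: 0.0
```

Request:
{"api": "arm_command", "payload": {
  "moves": [
    [[0,0,-0.03],[0,0,0],0.065],
    [[-0.015,0.002,-0.06],[0,0,0],0.065],
    [[-0.055,0.007,-0.07],[0,0,0],0.065],
    [[-0.098,0.013,-0.07],[0,0,0],0.065],
    [[-0.14,0.018,-0.07],[0,0,0],0.065]
  ]
}}

```text
time: 27.4
tool_pos: [0.4395, 0.1321, 0.1428]
tool_rot: [3.14, 0.0, 1.869]
contact_force: [0.9, -0.2, 0.1]
opening: 0.0646
grip_force: 0.0
```

Request:
{"api": "arm_command", "payload": {
  "moves": [
    [[-0.042,0.006,0],[0,0,0],0.065],
    [[-0.084,0.012,0],[0,0,0],0.065],
    [[-0.12,0.016,0],[0,0,0],0.065],
    [[-0.141,0.019,0],[0,0,0],0.065],
    [[-0.141,0.019,0],[0,0,0],0.065]
  ]
}}

```text
time: 27.9
tool_pos: [0.4991, 0.0016, 0.142]
tool_rot: [3.141, 0.001, 1.864]
contact_force: [0.1, 0.2, -0.2]
opening: 0.065
grip_force: 0.0
```

Request:
{"api": "arm_command", "payload": {
  "moves": [
    [[0,0,0.01],[0,0,0],0.065],
    [[0,0,0.02],[0,0,0],0.065],
    [[0,0,0.025],[0,0,0],0.065],
    [[0,0,0.025],[0,0,0],0.065],
    [[0,0,0.025],[0,0,0],0.065]
  ]
}}

```text
time: 28.4
tool_pos: [0.4978, 0.0046, 0.117]
tool_rot: [-3.141, -0.0, 1.869]
contact_force: [0.5, 0.3, -0.1]
opening: 0.0647
grip_force: 0.0
```

```bash
python3 - <<'E'
from h import *
s,p,R=pose(); print(s["time"],p,s["contact_force"]); togo((.4979,.0036),1.868-np.pi/2,.0145)
E
```

```text
28.4 [0.49784385 0.0045945  0.11698446] [ 0.48047132  0.31036241 -0.10887715]
shift [-0.001  -0.0002  0.1025] turn [-0.    -0.     0.001] q6 -0.44
shift [-0.001  -0.0002  0.1025] turn [ 0.000e+00 -1.000e-03 -3.141e+00] q6 -0.44
```

Request:
{"api": "arm_command", "payload": {
  "moves": [
    [[-0.0005,0,0.02],[0,0,0],0.065],
    [[-0.0005,0,0.05],[0,0,0],0.065],
    [[-0.0005,0,0.076],[0,0,0],0.065],
    [[-0.0005,0,0.095],[0,0,0],0.065],
    [[-0.0005,0,0.102],[0,0,0],0.065]
  ]
}}

```text
time: 28.9
tool_pos: [0.4973, 0.0038, 0.0138]
tool_rot: [-3.139, -0.001, 1.868]
contact_force: [-0.2, -0.7, -0.7]
opening: 0.0648
grip_force: 0.0
```

Request:
{"api": "arm_command", "payload": {
  "moves": [
    [[0,0,0],[0,0,0],0.065],
    [[0,0,0],[0,0,0],0.05],
    [[0,0,0],[0,0,0],0.04],
    [[0,0,0],[0,0,0],0.03],
    [[0,0,0],[0,0,0],0.02]
  ]
}}

```text
time: 29.4
tool_pos: [0.4985, 0.0035, 0.0157]
tool_rot: [3.141, 0.001, 1.868]
contact_force: [0.9, -0.4, 0.5]
opening: 0.0377
grip_force: 0.0
```

Request:
{"api": "arm_command", "payload": {
  "moves": [
    [[0,0,0],[0,0,0],0.02],
    [[0,0,0],[0,0,0],0.02],
    [[0,0,0],[0,0,0],0.02],
    [[0,0,0],[0,0,0],0.02],
    [[0,0,0],[0,0,0],0.02]
  ]
}}

```text
time: 29.9
tool_pos: [0.4984, 0.0035, 0.0156]
tool_rot: [3.141, 0.0, 1.868]
contact_force: [-0.4, -0.1, 6.0]
opening: 0.0356
grip_force: 30.0
```

Request:
{"api": "arm_command", "payload": {
  "moves": [
    [[0,0,-0.008],[0,0,0],0.02],
    [[0,0,-0.026],[0,0,0],0.02],
    [[0,0,-0.05],[0,0,0],0.02],
    [[0,0,-0.074],[0,0,0],0.02],
    [[0,0,-0.09],[0,0,0],0.02]
  ]
}}

```text
time: 30.4
tool_pos: [0.4983, 0.0035, 0.1067]
tool_rot: [3.141, 0.0, 1.868]
contact_force: [0.4, 0.6, -2.6]
opening: 0.0354
grip_force: 30.0
```

```bash
python3 - <<'E'
from h import *
s,p,R=pose(); print(s["time"],p,s["contact_force"],s["opening"]); togo((.4079,.1832),1.868-np.pi/2,.11)
E
```

```text
30.4 [0.49829787 0.00352632 0.10665773] [ 0.38458416  0.63316489 -2.56595391] 0.03539889226005815
shift [ 0.1983 -0.0338 -0.0035] turn [ 0.001  0.    -0.   ] q6 -0.44
shift [ 0.1983 -0.0338 -0.0035] turn [ 1.000e-03 -1.000e-03  3.141e+00] q6 -0.44
```

Request:
{"api": "arm_command", "payload": {
  "moves": [
    [[0.009,-0.002,0],[0,0,0],0.02],
    [[0.027,-0.005,0],[0,0,0],0.02],
    [[0.05,-0.009,0],[0,0,0],0.02],
    [[0.075,-0.013,0],[0,0,0],0.02],
    [[0.1,-0.017,0],[0,0,0],0.02]
  ]
}}

```text
time: 30.9
tool_pos: [0.4508, 0.0952, 0.1039]
tool_rot: [-3.139, -0.001, 1.867]
contact_force: [0.1, 0.3, -3.5]
opening: 0.0353
grip_force: 30.0
```

Request:
{"api": "arm_command", "payload": {
  "moves": [
    [[0.025,-0.004,0],[0,0,0],0.02],
    [[0.05,-0.009,0],[0,0,0],0.02],
    [[0.074,-0.013,0],[0,0,0],0.02],
    [[0.09,-0.016,0],[0,0,0],0.02],
    [[0.098,-0.017,0],[0,0,0],0.02]
  ]
}}

```text
time: 31.4
tool_pos: [0.4056, 0.184, 0.1041]
tool_rot: [-3.139, -0.0, 1.869]
contact_force: [0.3, -1.1, -3.3]
opening: 0.0356
grip_force: 30.0
```

Request:
{"api": "arm_command", "payload": {
  "moves": [
    [[0,0,0.012],[0,0,0],0.02],
    [[0,0,0.03],[0,0,0],0.02],
    [[0,0,0.05],[0,0,0],0.02],
    [[0,0,0.068],[0,0,0],0.02],
    [[0,0,0.08],[0,0,0],0.02]
  ]
}}

```text
time: 31.9
tool_pos: [0.4066, 0.1825, 0.0234]
tool_rot: [-3.139, 0.0, 1.868]
contact_force: [0.3, 0.7, -2.2]
opening: 0.0355
grip_force: 30.0
```

Request:
{"api": "arm_command", "payload": {
  "moves": [
    [[0,0,0],[0,0,0],0.02],
    [[0,0,0],[0,0,0],0.02],
    [[0,0,0],[0,0,0],0.02],
    [[0,0,0],[0,0,0],0.02],
    [[0,0,0],[0,0,0],0.02]
  ]
}}

```text
time: 32.4
tool_pos: [0.408, 0.183, 0.0256]
tool_rot: [3.14, 0.0, 1.868]
contact_force: [0.0, -0.4, -1.9]
opening: 0.0352
grip_force: 30.0
```

```bash
python3 - <<'E'
from h import *
s,p,R=pose(); print(s["time"],p,s["contact_force"],s["opening"]); togo((.4079,.1832),1.868-np.pi/2,.0206)
E
```

```text
32.4 [0.40804999 0.18299931 0.0256118 ] [ 0.01582186 -0.37349905 -1.86403951] 0.035161721231995444
shift [ 0.0002 -0.0001  0.005 ] turn [ 0.001  0.    -0.   ] q6 -0.05
shift [ 0.0002 -0.0001  0.005 ] turn [ 0.000e+00 -2.000e-03  3.141e+00] q6 -0.05
```

Request:
{"api": "arm_command", "payload": {
  "moves": [
    [[0,0,0.0015],[0,0,0],0.02],
    [[0,0,0.003],[0,0,0],0.02],
    [[0,0,0.0045],[0,0,0],0.02],
    [[0,0,0.0054],[0,0,0],0.02],
    [[0,0,0.0054],[0,0,0],0.02]
  ]
}}

```text
time: 32.9
tool_pos: [0.4077, 0.1829, 0.0206]
tool_rot: [3.141, 0.0, 1.868]
contact_force: [-4.0, -1.0, 10.4]
opening: 0.0353
grip_force: 30.0
```

Seated. Releasing, rising and clearing towards the robot's right to check.

Request:
{"api": "arm_command", "payload": {
  "moves": [
    [[0,0,0],[0,0,0],0.045],
    [[0,0,0],[0,0,0],0.06],
    [[0,0,0],[0,0,0],0.06],
    [[0,0,-0.02],[0,0,0],0.06],
    [[0,0,-0.05],[0,0,0],0.06]
  ]
}}

```text
time: 33.4
tool_pos: [0.4065, 0.1826, 0.0689]
tool_rot: [-3.137, -0.0, 1.868]
contact_force: [0.5, -0.8, 1.7]
opening: 0.0598
grip_force: 0.0
```

Request:
{"api": "arm_command", "payload": {
  "moves": [
    [[0,0,-0.04],[0,0,0],0.065],
    [[0,0,-0.08],[0,0,0],0.065],
    [[-0.03,0,-0.11],[0,0,0],0.065],
    [[-0.07,0,-0.13],[0,0,0],0.065],
    [[-0.11,0,-0.13],[0,0,0],0.065]
  ]
}}

```text
time: 33.9
tool_pos: [0.4417, 0.0769, 0.2027]
tool_rot: [3.135, 0.002, 1.869]
contact_force: [1.9, 0.1, -0.7]
opening: 0.0652
grip_force: 0.0
```

Request:
{"api": "arm_command", "payload": {
  "moves": [
    [[-0.04,0,0],[0,0,0],0.065],
    [[-0.08,0,0],[0,0,0],0.065],
    [[-0.12,0,0],[0,0,0],0.065],
    [[-0.14,0,0],[0,0,0],0.065],
    [[-0.14,0,0],[0,0,0],0.065]
  ]
}}

```text
time: 34.4
tool_pos: [0.4814, -0.0585, 0.1993]
tool_rot: [-3.141, 0.0, 1.864]
contact_force: [-0.4, 0.1, -0.2]
opening: 0.0654
grip_force: 0.0
```

```bash
python3 - <<'E'
from h import *
a=robot.read_camera("top"); b=robot.read_camera("side"); s,p,R=pose(); print(s["time"],p)
a=cv2.resize(a[120:270,245:375],(520,600),interpolation=cv2.INTER_CUBIC); b=cv2.resize(b[180:300,230:286],(280,600)) 
cv2.imwrite("pics/f.png",a[:,:,::-1])
E
```

```text
34.5 [ 0.48047611 -0.05594308  0.19933361]
```

View pics/f.png

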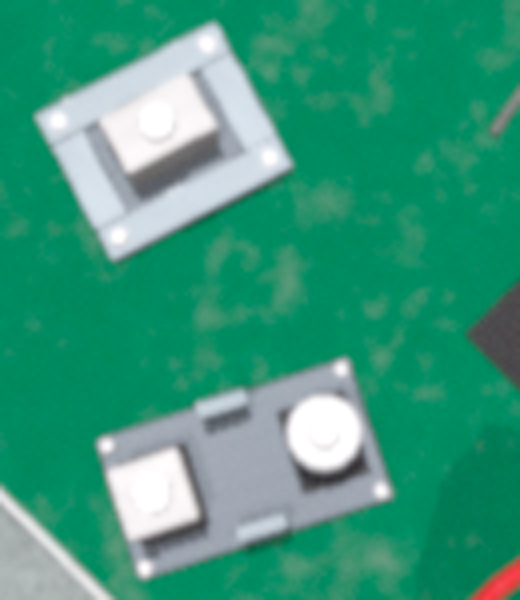

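The final picture shows the squat flat in the pocket (155,122), long side along the pocket's. The tall (153,493) and round (323,432) are upright at their original pixels.

```bash
python3 -c "
from cell import robot
print(robot.hand_in())"
```

```text
the job is handed in; nothing more can be done
None
```

The job is handed in at about 34.5 s of the 128 s: the squat punch lies flat in the pocket with its long sides matched, and the tall and round punches stand back upright and square in their own places on the rack; the hex key and brush were never touched.

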